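Throw the lathe's speed lever to fast

ROBOT

A 6-joint arm with a two-finger parallel gripper is mounted at the origin on the work surface. World frame = base frame: x ahead of the robot, y to its left, z up, the work surface at z = 0. Lengths are in m, angles in degrees, forces in N, time in s.
With the tool pointing down it reaches from about 0.275 to 0.725 m from the base axis. Payload 15.9 kg.
Tool frame: the origin (TCP) lies at the very end of the fingers, on their centre line; the grasp point (between the pads) lies 19 mm behind it; y points along the fingers, z is the direction in which the jaws open and shut, and the axes are right-handed (so a half turn about y gives the same grasp; the last joint's range is limited). The gripper opens to 85 mm and grips with 20 to 120 N. Pads are 22 mm wide; open, the fingers measure 114 mm over their backs; the gripper's body (76 mm by 85 mm) begins 54 mm behind the grasp point. The pads swing forward as they close: fully open they stand 13 mm farther back than shut.
Start: joints at [-73.453, 12.198, -1.971, 75.831, 0, 90], TCP at [0.142, -0.479, 0.231] pointing down, gripper open.
Joint ranges: [-170.91, 170.91], [-42.67, 98.43], [-65.05, 77.54], [-120.47, 116.71], [-90, 82.35], [-180, 180]. Speed limits (degrees/s): [108.29, 108.29, 136.94, 147.25, 180, 180].

INTERFACE

Orientations are given as a 3x3 rotation matrix whose columns are the frame's x, y, z axes.
In Python, from bench import r gives the robot as it stands.
- The arm moves only by the shell command python3 -m inch 'ROWS' [OPENING] [FORCE]. ROWS is JSON, one flat list of numbers, 6 for each row, row after row: the shift along the tool's x, y, z in mm, then the turn, a rotation vector about the tool's x, y, z in degrees. In form: [x, y, z, rx, ry, rz, x, y, z, rx, ry, rz, ...]. A call has 1 to 5 rows; each row shifts and turns the commanded pose from where the row before left it, along the tool's axes as they then stand; what a row does not reach is not made up. A row lasts 1/10 s, in which the tool goes at most 50 mm and 8.59 degrees, less where a joint would pass 70% of its speed; a pose out of reach is approached as far as the arm can. A call with a gripper value outside its range is refused whole. OPENING is the opening, from -1 (shut) to 1 (fully open), so that 0 is half open, set as the call begins (- or left out, the last holds). The fingers move at their own pace and stop on an object; FORCE is the grip in N (left out, the last holds). Time passes only in rows, so rows that do not move let the fingers close. It gives the time, the measured TCP pose, the force and the opening at its end, in the units of the state.
- r.get_obs(): the state, without advancing time (a new reading comes with each control period).
- r.snapshot(name): name is "scene" or "top"; returns a dict with "frame" (420x560x3 uint8, red, green, blue), "vfov" (degrees; the focal length in pixels is half the picture's height over the tangent of half this angle, whatever the lens; pixels are square), "cx", "cy" (the principal point, pixels), "k1" (the pictures are not rectified: a ray, as slopes to the right and down, at radius r is drawn at 1 + k1 r^2 times it, then the intrinsics apply), "world_to_cam" (4x4, takes a point from world to camera coordinates). Camera axes: x right, y up, looking along -z (the intrinsics and any distortion apply to the point x, -y, -z); pixel columns grow to the right and rows downward; lengths in m; the calibration is good to about 2 mm. A picture is of the moment at which its call begins. There is no depth.
- r.job_done(): hands the job in, once; it reports no verdict.
The state is a dict: "time_s": time; "q": joint angles; "joint_velocities": joint speeds; "effort": joint torques, N m; "eef_pos": TCP position; "ee_rot": TCP orientation; "wrist_force": force on the tool from outside, world axes, zero at the start; "wrist_torque": the same for the moment, N m; "opening": opening from 0.0 (shut) to 1.0 (fully open).
Only numpy, scipy, OpenCV 4.12 (cv2) and the standard library are available. Lean on these libraries where they do the work, as an engineer would, in place of code of your own. Each camera call takes 0.05 s, during which the arm holds its last target.

TASK

The square dark wooden blank is standing in the swing of the lathe's red-topped speed lever. Gently push the blank aside along the bench with the fingers, without squeezing, tipping or lifting it, then push the lever from neutral past its first notch right over to the second stop (the green mark), so that it never touches the blank. Leave the blank standing on the bench and everything else where it is.

Things in the scene. Friction and masses are not known exactly. Their poses are not given: they have to be found in the camera images.
- headstock: Dark cast lathe headstock, fixed. Origin on the bench top under the lever's pivot, z up. Own frame, mm: casting x 30 to 175, |y| < 65, 170 high; at x = 117, 115 up, chuck and wooden cone (radius 40) out to y = 217, handwheel (radius 40) out to y = -113. Round the pivot a notched plate, radius 83, top 48 up. The lever sticks out to -x (towards the robot) and sweeps over the bench from -y to +y.
- lever_pivot (a point): Point on the lever's vertical hinge axis, 60 mm above the bench (at the height of the lever's bar), at x = y = 0 of the headstock.
- lever_grip (a point): Middle of the lever's upright grip, 180 mm from the pivot axis, 85 mm above the bench: black cylinder, diameter 22 mm, from 55 to 105 mm above the bench, with a red ball, diameter 30 mm, on top (up to 127 mm). A level round steel bar, 12 mm thick, centre line 60 mm above the bench, runs from pivot to grip; beneath it the bench is free.
- speed_lever (a joint): Lever angle, rad, growing clockwise from above: 0 neutral (white mark), 0.6 first notch (yellow), 1.2 second stop (green). At q the bar points along (-cos(0.6-q), -sin(0.6-q)) in the headstock's x, y: the grip moves to its +y. A sprung detent draws it to the nearest of the three: 5 to 10 N at the grip to leave one; past about 0.3 or 0.93 it snaps on (to 0.55-0.65, or 1.2) and stays.
- blank: Loose dark brown wooden blank, 64 x 64 mm, 70 mm tall, about 0.2 kg, standing in the lever's path: centre 138 to 160 mm from the pivot axis, in the direction the bar has at 0.88 to 1.08 rad. Origin at the centre of its underside, x and y square to its sides, z up. It slides when pushed low (below about 30 mm).
- turned_cup: Bystander: wooden cup, 64 mm across, 65 mm tall, on the -y side of the headstock. Origin at centre of underside.
- wax_tin: Bystander: round steel tin with brass lid, 64 mm across, 35 mm tall, near the cup or in its place. Origin at centre of underside.
- chuck_key: Bystander: steel T-shaped chuck key lying on the bench, 90 x 80 mm, 14 mm thick, at the robot's left. Origin under its shaft's middle.
- gouge: Bystander: wood-handled turning tool lying on the bench at the robot's left, 260 mm long. Origin under its middle.
- cork_block: Bystander: cork sanding block, 100 x 60 x 35 mm, at the robot's right. Origin at centre of underside.
- bench_brush: Bystander: brush with a pale wooden handle lying on the bench at the robot's right, 240 mm long. Origin under its middle.
Not all that is in view belongs to the job. Leave any turquoise look-alike of the blank alone.

How it is judged (in metres and radians):
At the end, for the whole second after the job is handed in: The lever rests at its second stop (above 1.12 rad of 1.2); the blank stands upright (within 0.1 rad) and still on the bench (underside within 8 mm of the bench top), not touching the lever (value of joint speed_lever above 1.12 rad and angle between blank's own z axis and vertical below 0.1 rad and height (world z) of blank between -0.008 and 0.008 m and linear speed of blank below 0.02 m/s and contact force between speed_lever and blank below 0.3 N).
It fails at once if the blank was lifted off the bench (underside centre more than 15 mm up) (height (world z) of blank above 0.015 m).
It fails at once if the fingers squeezed or pressed the blank with over 20 N (contact force between the fingers and blank above 20 N).
It fails at once if the blank was tipped (more than 0.4 rad) (angle between blank's own z axis and vertical above 0.4 rad).
It fails at once if the lever touched the blank (more than 0.5 N) (contact force between speed_lever and blank above 0.5 N).
It fails at once if a bystander was moved more than 25 mm (distance of any of turned_cup, wax_tin, chuck_key, gouge, cork_block, bench_brush from where it was at the start of the episode above 0.025 m).
It also fails if it takes over 56 s, if anything falls off the work surface, if the arm or the gripper's body presses on something with over 40 N, if the wrist force passes 120 N, or if a joint passes its speed limit or range.

## Working session

There is one attempt and no reset: what is moved stays moved. The work goes in short steps, Python scripts to look and compute and a shell command to move; the robot and the scene stay as the last step left them, time stands still between calls to the robot, and variables do not carry over. Pictures are saved under pics/ and viewed, and the job is handed in when it is done.

```bash
mkdir -p pics
cat > h.py <<'E'
import numpy as np, cv2, pickle
from bench import r
def snap(n,tag):
    s=r.snapshot(n); pickle.dump(s,open(f'{tag}.pkl','wb')); cv2.imwrite(f'pics/{tag}.png',s['frame'][:,:,::-1]); return s
def KD(s):
    H,W=s['frame'].shape[:2]; f=H/2/np.tan(np.radians(s['vfov'])/2)
    return np.array([[f,0,s['cx']],[0,f,s['cy']],[0,0,1.]]),np.array([s['k1'],0,0,0.])
F=np.diag([1,-1,-1,1.])
def ray(s,uv):
    K,D=KD(s); p=cv2.undistortPoints(np.array(uv,float).reshape(-1,1,2),K,D).reshape(-1,2)
    M=F@np.array(s['world_to_cam']); R=M[:3,:3]; c=-R.T@M[:3,3]
    d=np.c_[p,np.ones(len(p))]@R; return c,d
def plane(s,uv,z):
    c,d=ray(s,uv); return c+d*((z-c[2])/d[:,2])[:,None]
def proj(s,P):
    K,D=KD(s); M=F@np.array(s['world_to_cam']); return cv2.projectPoints(np.array(P,float).reshape(-1,1,3),cv2.Rodrigues(M[:3,:3])[0],M[:3,3],K,D)[0].reshape(-1,2)
E
python3 - <<'E'
from h import *
snap('scene','s0');s=snap('top','t0')
print(r.get_obs()); print(s['vfov'],s['k1'],s['cx'],s['cy'])
E
```

```text
{'time_s': 0.1, 'q': array([-7.34539881e+01,  1.22207617e+01, -2.00347591e+00,  7.58316395e+01,
       -1.11947670e-03,  8.99998382e+01]), 'joint_velocities': array([-0.07355557, -0.03614598,  0.1623015 , -0.01359794, -0.00890815,
       -0.03841489]), 'effort': array([ 3.96285512e-03, -6.87244964e+01,  4.87808526e+01,  1.21169360e-02,
        3.42359817e-04, -4.05541520e-07]), 'eef_pos': array([ 0.1423009 , -0.4790086 ,  0.23088441]), 'ee_rot': array([[-9.58590535e-01, -2.96463407e-04,  2.84787813e-01],
       [-2.84787967e-01,  9.29292190e-04, -9.58590085e-01],
       [ 1.95357918e-05, -9.99999524e-01, -9.75239908e-04]]), 'wrist_force': array([ 0.29191709,  0.48192229, -0.37903897]), 'wrist_torque': array([ 0.03059504, -0.03521971,  0.02173702]), 'opening': 0.9993286701525604}
49.97087239414745 -0.06946203639794662 279.65934278468643 205.0432029451847
```

View pics/s0.png

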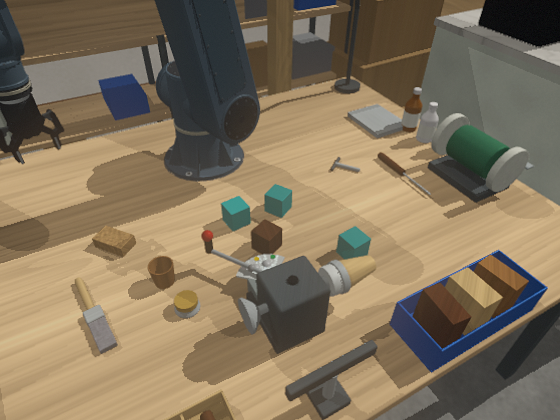

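View pics/t0.png

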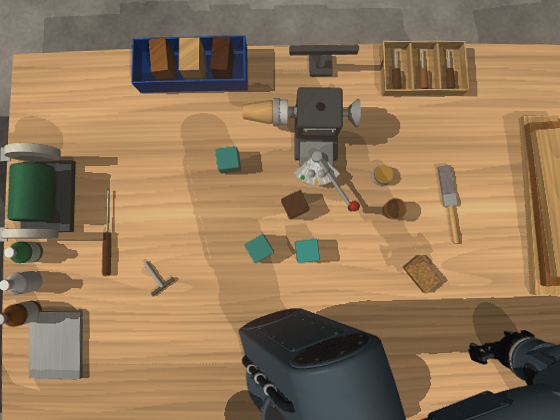

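Run:
```python
from h import *
t=pickle.load(open('t0.pkl','rb'));s=pickle.load(open('s0.pkl','rb'))
c=t['frame'][80:280,200:420,::-1]; cv2.imwrite('pics/t0c.png',cv2.resize(c,None,fx=3,fy=3,interpolation=cv2.INTER_CUBIC)[:600,:])
c=s['frame'][170:350,140:390,::-1]; cv2.imwrite('pics/s0c.png',cv2.resize(c,None,fx=3,fy=3,interpolation=cv2.INTER_CUBIC))
for n,i in (('t',t),('s',s)):
    hsv=cv2.cvtColor(i['frame'],cv2.COLOR_RGB2HSV); h,S,v=cv2.split(hsv)
    red=(((h<6)|(h>174))&(S>170)&(v>90)).astype(np.uint8)
    k,l,st,ce=cv2.connectedComponentsWithStats(red)
    print(n,[(st[j],ce[j].round(1)) for j in range(1,k) if st[j,4]>15])
c,_=ray(t,[[280,205]]);print('camtop',c, ray(s,[[280,205]])[0])
```

```text
t [(array([349, 201,   9,  10,  64], dtype=int32), array([353.1, 205.7]))]
s [(array([204, 231,   9,   7,  42], dtype=int32), array([208.3, 233.7]))]
camtop [0.38690011 0.03030779 1.36766408] [ 1.23397224 -0.38085332  0.86341301]
```

View pics/t0c.png

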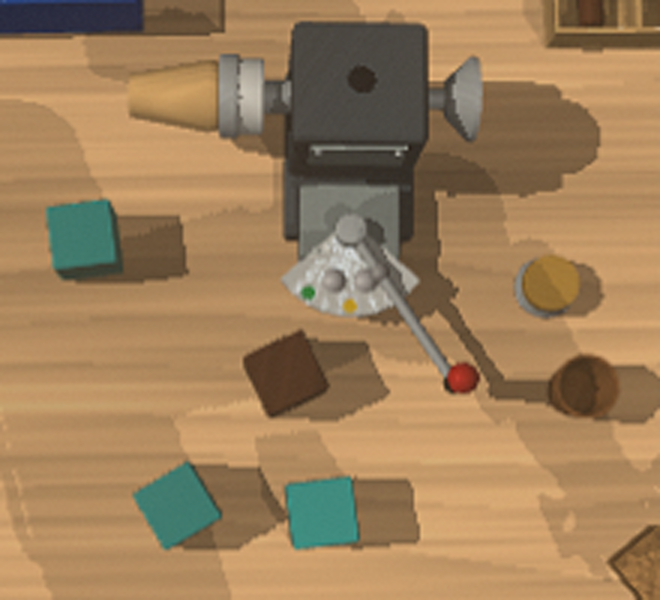

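View pics/s0c.png

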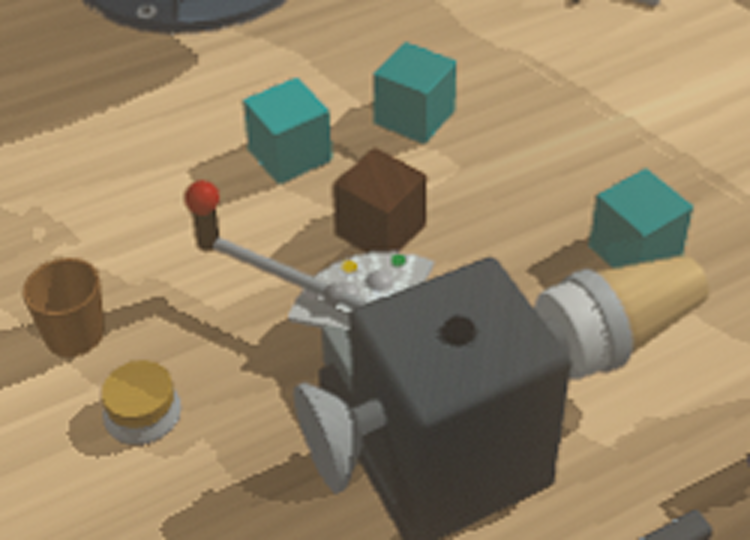

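Run:
```python
from h import *
t=pickle.load(open('t0.pkl','rb'));s=pickle.load(open('s0.pkl','rb'))
def tri(a,b):
    (c1,d1),(c2,d2)=ray(t,[a]),ray(s,[b]); d1=d1[0];d2=d2[0]
    x=np.linalg.lstsq(np.c_[d1,-d2],c2-c1,rcond=None)[0]; p=c1+d1*x[0];q=c2+d2*x[1]
    return (p+q)/2, np.linalg.norm(p-q)
print('ball',tri([353.1,205.7],[208.3,233.7]), plane(t,[[353.1,205.7]],.112))
pv=plane(t,[[200+351/3,80+229/3]],.07)[0]; print('pivot',pv)
b=plane(t,[[353.1,205.7]],.112)[0]; print('r',np.linalg.norm((b-pv)[:2]), np.degrees(np.arctan2(*(b-pv)[[1,0]])))
# marks on plate top .048
print('marks g,y', plane(t,[[200+308/3,80+293/3],[200+350/3,80+305.5/3]],.05))
# lathe casting top corners
c=np.array([[294,24],[427,27],[422,152],[291,146]])/3+[200,80]
print('casting top?',plane(t,c,.17))
# brown mask
hsv=cv2.cvtColor(t['frame'],cv2.COLOR_RGB2HSV).astype(int);h,S,v=cv2.split(hsv.astype(np.uint8))
roi=t['frame'][186:224,276:330]; g=((v<100)&(S>110)&(h<14)).astype(np.uint8); m=np.zeros_like(g); m[186:224,276:313]=g[186:224,276:313]
k,l,st,ce=cv2.connectedComponentsWithStats(m);j=1+np.argmax(st[1:,4]);print(st[j],ce[j])
cn=cv2.findContours((l==j).astype(np.uint8),0,2)[0][0]
rc=cv2.minAreaRect(cn);bx=cv2.boxPoints(rc);print(rc)
P=plane(t,bx,.07);print('blank top',P,P.mean(0),np.linalg.norm(P-np.roll(P,1,0),axis=1))
c=np.array([[379,150],[427,182],[385,212],[335,184]])/3+[140,170]
Q=plane(s,c,.07);print('scene blank top',Q,Q.mean(0),np.linalg.norm(Q-np.roll(Q,1,0),axis=1))
for n,uv in dict(tq1=[228,157],tq2=[259,247],tq3=[307,250],cup=[394,209],tin=[383,175],cork=[425,272]).items(): print(n,plane(t,[uv],.06)[0].round(3))
```

```text
ball (array([ 0.49485043, -0.17008053,  0.11701826]), np.float64(0.002686783190656015)) [[ 0.49478442 -0.17214755  0.112     ]]
pivot [ 0.6450664  -0.07804074  0.07      ]
r 0.1773154344874433 -147.94513819663828
marks g,y [[ 0.58584508 -0.03571781  0.05      ]
 [ 0.57270469 -0.07675047  0.05      ]]
casting top? [[ 0.81679285 -0.02267528  0.17      ]
 [ 0.81204553 -0.1444389   0.17      ]
 [ 0.69491086 -0.13590277  0.17      ]
 [ 0.70242597 -0.01739929  0.17      ]]
[282 191  27  27 402] [294.63681592 203.52736318]
((295.0195007324219, 203.87557983398438), (21.3021240234375, 21.93071174621582), 65.224853515625)
blank top [[ 0.52219766  0.03053638  0.07      ]
 [ 0.54795855 -0.02768204  0.07      ]
 [ 0.49122873 -0.05224925  0.07      ]
 [ 0.46567357  0.00579     0.07      ]] [ 0.50676462 -0.01090123  0.07      ] [0.06170377 0.06366324 0.06182087 0.06341625]
scene blank top [[ 0.47574109  0.00789339  0.07      ]
 [ 0.53457411  0.02644415  0.07      ]
 [ 0.54991421 -0.02508914  0.07      ]
 [ 0.49683786 -0.04843167  0.07      ]] [ 0.51426682 -0.00979582  0.07      ] [0.06014638 0.06168837 0.053768   0.05798252]
tq1 [0.65  0.183 0.06 ]
tq2 [0.384 0.095 0.06 ]
tq3 [ 0.373 -0.043  0.06 ]
cup [ 0.487 -0.3    0.06 ]
tin [ 0.588 -0.272  0.06 ]
cork [ 0.303 -0.384  0.06 ]
```

The blank is the dark brown block at top (295,204). The turquoise ones at (228,157), (259,247) and (307,250) are look-alikes. Its measured side is 62–64 mm, it sits 153 mm from the pivot, and its direction corresponds to q≈1.01, so it fits the description. The enlarged crop confirms this. I plan to push it along +y to about y=0.13.

```bash
python3 -m inch '[-38.8,0,-22.8,0,0,0,-38.8,0,-22.8,0,0,0,-38.8,0,-22.8,0,0,0,-38.8,0,-22.8,0,0,0]' -0.2 20; python3 -m inch '[-38.8,0,-22.8,0,0,0,-38.8,0,-22.8,0,0,0,-38.8,0,-22.8,0,0,0,-38.8,0,-22.8,0,0,0]'; python3 -m inch '[-38.8,0,-22.8,0,0,0,-38.8,0,-22.8,0,0,0,-38.8,0,-22.8,0,0,0,-38.8,0,-22.8,0,0,0,0,0,0,0,-7,0]'; python3 -m inch '[0,0,0,0,-8,0,0,0,0,0,-8,0,0,0,0,0,-8,0,0,0,0,0,-8,0,0,0,0,0,-8,0]'; python3 -m inch '[0,0,0,0,-8,0,0,0,0,0,-8,0,0,0,0,0,-8,0,0,0,0,0,-2.4,0,0,0,0,0,0,0]'
```

```text
time_s: 0.5
eef_pos: [0.2659, -0.3462, 0.2311]
ee_rot: [[-0.959, -0.0, 0.284], [-0.284, 0.0, -0.959], [0.0, -1.0, -0.0]]
wrist_force: [0.2, -0.5, 1.0]
opening: 0.403
time_s: 0.9
eef_pos: [0.3888, -0.2143, 0.2312]
ee_rot: [[-0.959, -0.0, 0.285], [-0.285, 0.0, -0.959], [0.0, -1.0, -0.0]]
wrist_force: [1.2, -1.4, -0.4]
opening: 0.398
time_s: 1.4
eef_pos: [0.5131, -0.0808, 0.2303]
ee_rot: [[-0.916, -0.001, 0.402], [-0.402, 0.001, -0.916], [0.0, -1.0, -0.001]]
wrist_force: [-0.8, -0.7, -1.0]
opening: 0.402
time_s: 1.9
eef_pos: [0.5106, -0.0844, 0.231]
ee_rot: [[-0.44, -0.001, 0.898], [-0.898, 0.0, -0.44], [0.0, -1.0, -0.001]]
wrist_force: [0.7, -0.1, 0.0]
opening: 0.399
time_s: 2.4
eef_pos: [0.5106, -0.0844, 0.231]
ee_rot: [[-0.0, -0.001, 1.0], [-1.0, 0.0, -0.0], [-0.0, -1.0, -0.001]]
wrist_force: [-0.1, -0.5, -0.2]
opening: 0.397
```

```bash
python3 -m inch '[2,30,0,0,0,0,0,30,0,0,0,0,0,30,0,0,0,0,0,30,0,0,0,0,0,0,0,0,0,0]'
python3 - <<'E'
from h import *
for n in('top','scene'):
    s=snap(n,n[0]+'1')
a=cv2.imread('pics/t1.png')[130:270,230:410];b=cv2.imread('pics/s1.png')[170:310,160:340]
cv2.imwrite('pics/c1.png',cv2.resize(np.hstack([a,b]),None,fx=2.2,fy=2.2,interpolation=cv2.INTER_CUBIC))
E
```

```text
time_s: 2.9
eef_pos: [0.5083, -0.086, 0.108]
ee_rot: [[-0.003, -0.006, 1.0], [-1.0, 0.001, -0.003], [-0.001, -1.0, -0.006]]
wrist_force: [-0.3, 0.8, 0.6]
opening: 0.403
```

View pics/c1.png

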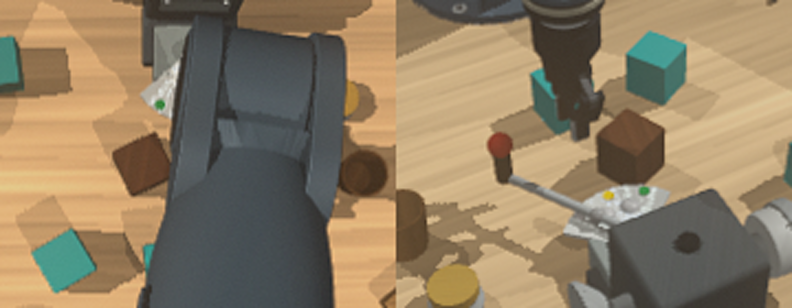

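The crop shows the fingers, at (580,135), between the blank at (630,150) and the lever's red ball at (500,145), clear of both. I'll descend the rest of the way.

```bash
python3 -m inch '[0,25,0,0,0,0,0,25,0,0,0,0,0,25,0,0,0,0,0,18,0,0,0,0,0,0,0,0,0,0]'
python3 - <<'E'
from h import *
s=snap('scene','s2')
b=cv2.imread('pics/s2.png')[170:310,160:340]
cv2.imwrite('pics/c2.png',cv2.resize(b,None,fx=4,fy=4,interpolation=cv2.INTER_CUBIC))
print(r.get_obs()['wrist_force'])
E
```

```text
time_s: 3.5
eef_pos: [0.5106, -0.0864, 0.0181]
ee_rot: [[-0.002, -0.001, 1.0], [-1.0, 0.0, -0.002], [-0.0, -1.0, -0.001]]
wrist_force: [-1.2, 0.6, 0.5]
opening: 0.397
[ 0.99156051 -0.1319792  -0.03745863]
```

View pics/c2.png

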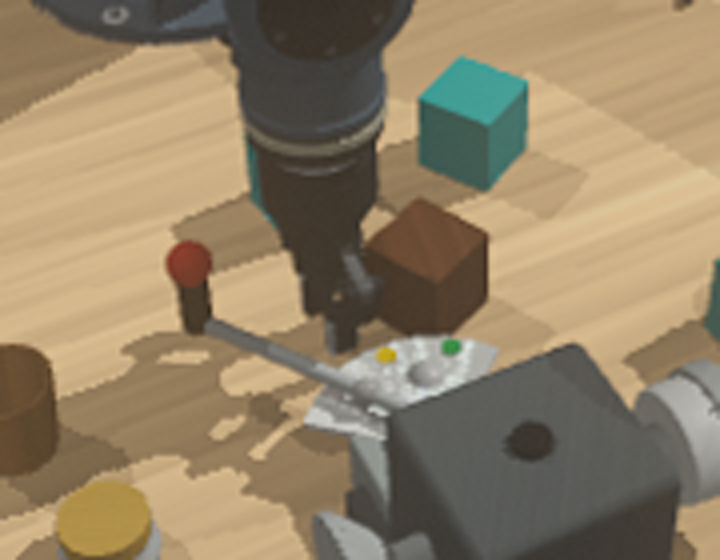

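```bash
python3 -m inch '[-2,6,0,0,0,0,-4,0,0,0,0,0,-4,0,0,0,0,0,-4,0,0,0,0,0,-4,0,0,0,0,0]';python3 -m inch '[-4,0,0,0,0,0,-4,0,0,0,0,0,-4,0,0,0,0,0,-4,0,0,0,0,0,-4,0,0,0,0,0]';python3 -m inch '[-4,0,0,0,0,0,-4,0,0,0,0,0,-4,0,0,0,0,0,-4,0,0,0,0,0,-4,0,0,0,0,0]'; python3 -m inch '[-4,0,0,0,0,0,-4,0,0,0,0,0,-4,0,0,0,0,0,-4,0,0,0,0,0,0,0,0,0,0,0]'
python3 - <<'E'
from h import *
for n in('top','scene'):
    s=snap(n,n[0]+'3')
a=cv2.imread('pics/t3.png')[130:270,230:410];b=cv2.imread('pics/s3.png')[170:310,180:360]
cv2.imwrite('pics/c3.png',cv2.resize(np.hstack([a,b]),None,fx=2.2,fy=2.2,interpolation=cv2.INTER_CUBIC))
E
```

```text
time_s: 4.05
eef_pos: [0.511, -0.068, 0.0127]
ee_rot: [[-0.001, 0.001, 1.0], [-1.0, -0.0, -0.001], [0.0, -1.0, 0.001]]
wrist_force: [0.2, 0.6, 0.7]
opening: 0.4
time_s: 4.55
eef_pos: [0.5108, -0.0481, 0.0123]
ee_rot: [[-0.001, -0.0, 1.0], [-1.0, -0.0, -0.001], [0.0, -1.0, -0.0]]
wrist_force: [0.1, -1.2, 0.9]
opening: 0.399
time_s: 5.05
eef_pos: [0.5108, -0.0281, 0.0123]
ee_rot: [[-0.001, -0.0, 1.0], [-1.0, 0.0, -0.001], [0.0, -1.0, -0.0]]
wrist_force: [-0.0, -0.9, 0.1]
opening: 0.4
time_s: 5.55
eef_pos: [0.5109, -0.0119, 0.0123]
ee_rot: [[-0.0, 0.0, 1.0], [-1.0, 0.0, -0.0], [-0.0, -1.0, 0.0]]
wrist_force: [-0.8, 0.6, 0.0]
opening: 0.398
```

View pics/c3.png

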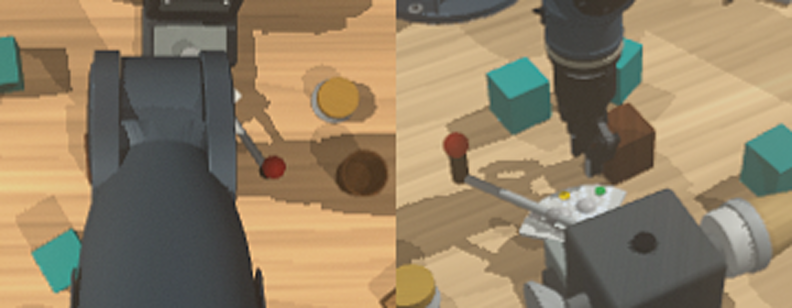

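The right half shows the blank at (630,143), upright and flush with the fingers. I'll keep pushing.

```bash
for i in 1; do :; done; python3 -m inch '[-4,0,0,0,0,0,-4,0,0,0,0,0,-4,0,0,0,0,0,-4,0,0,0,0,0,-4,0,0,0,0,0]';python3 -m inch '[-4,0,0,0,0,0,-4,0,0,0,0,0,-4,0,0,0,0,0,-4,0,0,0,0,0,-4,0,0,0,0,0]';python3 -m inch '[-4,0,0,0,0,0,-4,0,0,0,0,0,-4,0,0,0,0,0,-4,0,0,0,0,0,-4,0,0,0,0,0]'; python3 -m inch '[-4,0,0,0,0,0,-4,0,0,0,0,0,-4,0,0,0,0,0,-4,0,0,0,0,0,-4,0,0,0,0,0]'; python3 -m inch '[-4,0,0,0,0,0,-4,0,0,0,0,0,-4,0,0,0,0,0,-4,0,0,0,0,0,-3,0,0,0,0,0]'; python3 -m inch '[0,0,0,0,0,0,3,0,0,0,0,0,5,0,0,0,0,0,10,0,0,0,0,0,10,0,0,0,0,0]'
python3 - <<'E'
from h import *
for n in('top','scene'):
    s=snap(n,n[0]+'4')
a=cv2.imread('pics/t4.png')[130:270,200:380];b=cv2.imread('pics/s4.png')[170:310,200:380]
cv2.imwrite('pics/c4.png',cv2.resize(np.hstack([a,b]),None,fx=2.2,fy=2.2,interpolation=cv2.INTER_CUBIC))
E
```

```text
time_s: 6.15
eef_pos: [0.5109, 0.008, 0.0123]
ee_rot: [[-0.001, 0.0, 1.0], [-1.0, -0.0, -0.001], [0.0, -1.0, 0.0]]
wrist_force: [0.5, -1.2, -0.0]
opening: 0.398
time_s: 6.65
eef_pos: [0.5109, 0.0279, 0.0123]
ee_rot: [[-0.001, -0.0, 1.0], [-1.0, -0.0, -0.001], [0.0, -1.0, -0.0]]
wrist_force: [0.1, -1.3, -0.5]
opening: 0.4
time_s: 7.15
eef_pos: [0.5109, 0.0479, 0.0123]
ee_rot: [[-0.001, -0.0, 1.0], [-1.0, 0.0, -0.001], [-0.0, -1.0, -0.0]]
wrist_force: [0.5, -1.5, 0.2]
opening: 0.398
time_s: 7.65
eef_pos: [0.5109, 0.0679, 0.0123]
ee_rot: [[-0.001, 0.0, 1.0], [-1.0, 0.0, -0.001], [-0.0, -1.0, 0.0]]
wrist_force: [-0.5, -0.0, 1.0]
opening: 0.402
time_s: 8.15
eef_pos: [0.5109, 0.087, 0.0123]
ee_rot: [[-0.001, -0.0, 1.0], [-1.0, 0.0, -0.001], [-0.0, -1.0, -0.0]]
wrist_force: [-0.7, -0.9, -0.4]
opening: 0.4
time_s: 8.65
eef_pos: [0.5109, 0.0576, 0.0123]
ee_rot: [[-0.001, -0.0, 1.0], [-1.0, -0.0, -0.001], [0.0, -1.0, -0.0]]
wrist_force: [0.4, -0.9, -0.8]
opening: 0.397
```

View pics/c4.png

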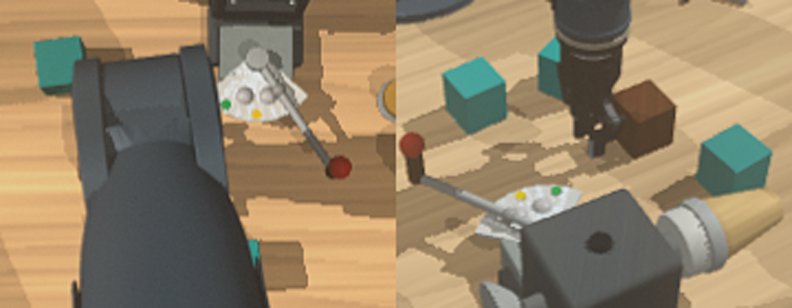

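The right half shows the blank at (645,118), upright and released, with its near face at about y=0.098. Next I'll raise the tool, cross behind the lever and narrow the fingers so the grip nests between them. The lever's arc is a constant offset of (24, –180) mm in the tool's x and z.

```bash
python3 -m inch '[0,-38,0,0,0,0,0,-38,0,0,0,0,0,-38,0,0,0,0,0,-38,0,0,0,0,0,-36,0,0,0,0]'; python3 -m inch '[39,0,1.5,0,0,0,39,0,1.5,0,0,0,39,0,1.5,0,0,0,39,0,1.5,0,0,0,39,0,1.5,0,0,0]' -0.62; python3 -m inch '[38,0,1.5,0,0,0,38,0,1.5,0,0,0,0,0,0,0,-8,0,0,0,0,0,-8,0,0,0,0,0,-8,0]';python3 -m inch '[0,0,0,0,-8,0,0,0,0,0,0,0,0,30,0,0,0,0,0,30,0,0,0,0,0,0,0,0,0,0]'
python3 - <<'E'
from h import *
o=r.get_obs(); R=o['ee_rot']; print(o['eef_pos'],R.T@(np.array([.495,-.171,.112])-o['eef_pos']),R.T@(np.array([.646,-.078,.06])-o['eef_pos']))
for n in('top','scene'):
    s=snap(n,n[0]+'5')
a=cv2.imread('pics/t5.png')[130:270,200:380];b=cv2.imread('pics/s5.png')[170:310,180:360]
cv2.imwrite('pics/c5.png',cv2.resize(np.hstack([a,b]),None,fx=2.2,fy=2.2,interpolation=cv2.INTER_CUBIC))
E
```

```text
time_s: 9.25
eef_pos: [0.5107, 0.0584, 0.2022]
ee_rot: [[-0.001, 0.001, 1.0], [-1.0, 0.0, -0.001], [-0.0, -1.0, 0.001]]
wrist_force: [0.7, -0.5, -0.5]
opening: 0.396
time_s: 9.75
eef_pos: [0.518, -0.1381, 0.2004]
ee_rot: [[-0.001, 0.0, 1.0], [-1.0, 0.0, -0.001], [-0.0, -1.0, 0.0]]
wrist_force: [-0.1, -0.3, 0.5]
opening: 0.19
time_s: 10.25
eef_pos: [0.521, -0.213, 0.2002]
ee_rot: [[0.41, -0.0, 0.912], [-0.912, 0.0, 0.41], [-0.0, -1.0, -0.0]]
wrist_force: [-0.1, 0.8, -0.7]
opening: 0.187
time_s: 10.75
eef_pos: [0.5191, -0.2116, 0.1371]
ee_rot: [[0.526, -0.005, 0.851], [-0.851, 0.002, 0.526], [-0.005, -1.0, -0.003]]
wrist_force: [-1.5, 0.2, 0.6]
opening: 0.191
[ 0.51910512 -0.21164046  0.13705969] [-0.04712973  0.02527065  0.00093499] [-0.0466503   0.07669071  0.17844484]
```

View pics/c5.png

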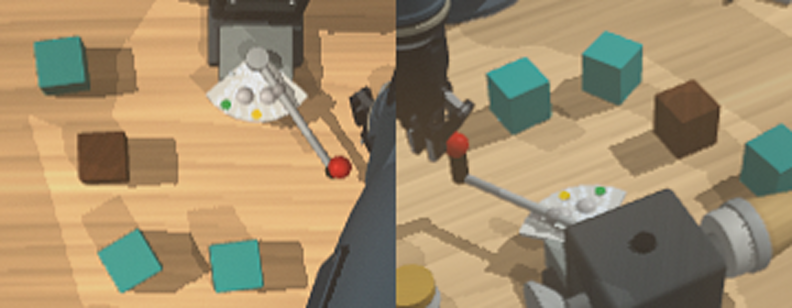

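Left half: the blank stands squared at (103,157), well beyond the green stop. The gripper is behind the red ball at (338,167). I'll lower it and start the arc.

```bash
python3 -m inch '[0,22,0,0,0,0,0,22,0,0,0,0,0,16,0,0,0,0,0,0,0,0,0,0]'; python3 -m inch '[-6,0,0,0,0,0,-6,0,0,0,0,0,-6,0,0,0,0,0,-4,0,0,0,0,0,0,0,0,0,0,0]'
python3 - <<'E'
from h import *
o=r.get_obs(); R=o['ee_rot']; print(R.T@(np.array([.495,-.171,.112])-o['eef_pos']),R.T@(np.array([.646,-.078,.06])-o['eef_pos']))
s=snap('scene','s6')
b=cv2.imread('pics/s6.png')[170:310,140:320]
cv2.imwrite('pics/c6.png',cv2.resize(b,None,fx=4,fy=4,interpolation=cv2.INTER_CUBIC))
E
```

```text
time_s: 11.25
eef_pos: [0.521, -0.2124, 0.0803]
ee_rot: [[0.528, -0.001, 0.849], [-0.849, 0.0, 0.528], [-0.001, -1.0, -0.001]]
wrist_force: [0.0, 0.0, 1.2]
opening: 0.194
time_s: 11.75
eef_pos: [0.5095, -0.1933, 0.0808]
ee_rot: [[0.529, 0.001, 0.848], [-0.848, -0.0, 0.529], [0.0, -1.0, 0.0]]
wrist_force: [-0.3, -0.6, -0.8]
opening: 0.19
[-0.02657548 -0.03119572 -0.00043911] [-0.02554829  0.0208591   0.17688331]
```

View pics/c6.png

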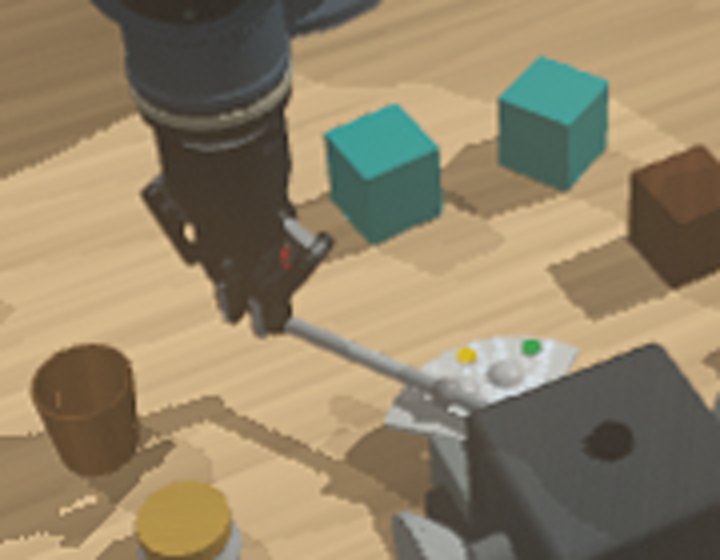

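The fingers are behind the grip (240,300), above the bar and not yet pressing. I'll start the arc.

```bash
python3 -m inch '[-6.3,0,-0.7,0,2,0,-6.3,0,-0.7,0,2,0,-6.3,0,-0.7,0,2,0,-6.3,0,-0.7,0,2,0,-6.3,0,-0.7,0,2,0]'; python3 -m inch '[-6.3,0,-0.7,0,2,0,-6.3,0,-0.7,0,2,0,-6.3,0,-0.7,0,2,0]'
python3 - <<'E'
from h import *
o=r.get_obs(); R=o['ee_rot']; print(R.T@(np.array([.646,-.078,.06])-o['eef_pos']))
s=snap('scene','s7')
b=cv2.imread('pics/s7.png')[170:310,140:320]
cv2.imwrite('pics/c7.png',cv2.resize(b,None,fx=4,fy=4,interpolation=cv2.INTER_CUBIC))
E
```

```text
time_s: 12.3
eef_pos: [0.4919, -0.1681, 0.0806]
ee_rot: [[0.372, 0.001, 0.928], [-0.928, -0.001, 0.372], [0.001, -1.0, 0.0]]
wrist_force: [-0.6, -5.0, 1.5]
opening: 0.188
time_s: 12.6
eef_pos: [0.4832, -0.1508, 0.0805]
ee_rot: [[0.273, -0.0, 0.962], [-0.962, -0.001, 0.273], [0.001, -1.0, -0.0]]
wrist_force: [0.0, -2.7, 0.9]
opening: 0.194
[-0.02560543  0.02042306  0.17651015]
```

View pics/c7.png

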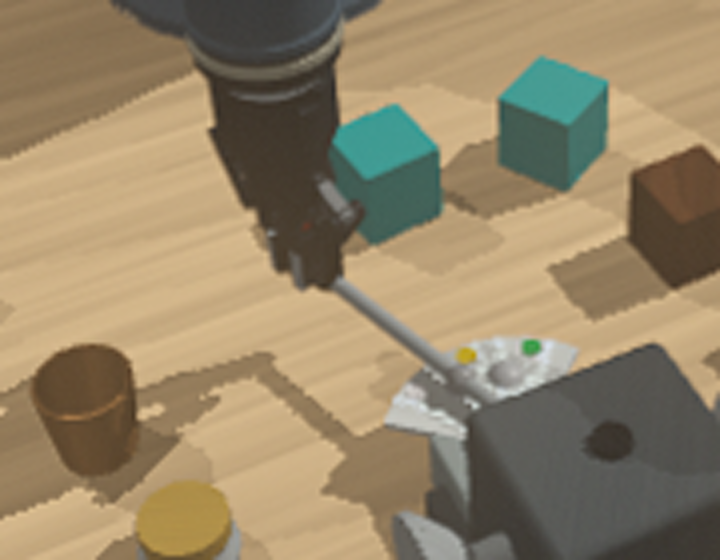

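The lever is following the fingers: the bar has swung and the force is about 5 N. I'll continue to roughly 64°.

```bash
python3 -m inch '[-6.3,0,-0.7,0,2,0,-6.3,0,-0.7,0,2,0,-6.3,0,-0.7,0,2,0,-6.3,0,-0.7,0,2,0,-6.3,0,-0.7,0,2,0]'; python3 -m inch '[-6.3,0,-0.7,0,2,0,-6.3,0,-0.7,0,2,0,-6.3,0,-0.7,0,2,0,-6.3,0,-0.7,0,2,0,-6.3,0,-0.7,0,2,0]'; python3 -m inch '[-6.3,0,-0.7,0,2,0,-6.3,0,-0.7,0,2,0,-6.3,0,-0.7,0,2,0,-6.3,0,-0.7,0,2,0,-6.3,0,-0.7,0,2,0]'; python3 -m inch '[-6.3,0,-0.7,0,2,0,-6.3,0,-0.7,0,2,0,-6.3,0,-0.7,0,2,0,-6.3,0,-0.7,0,2,0,-6.3,0,-0.7,0,2,0]'; python3 -m inch '[-6.3,0,-0.7,0,2,0,-6.3,0,-0.7,0,2,0,-6.3,0,-0.7,0,2,0,-6.3,0,-0.7,0,2,0,0,0,0,0,0,0]'
python3 - <<'E'
from h import *
o=r.get_obs(); R=o['ee_rot']; print(R.T@(np.array([.646,-.078,.06])-o['eef_pos']))
s=snap('scene','s8')
b=cv2.imread('pics/s8.png')[170:310,180:360]
cv2.imwrite('pics/c8.png',cv2.resize(b,None,fx=4,fy=4,interpolation=cv2.INTER_CUBIC))
E
```

```text
time_s: 13.15
eef_pos: [0.4735, -0.1205, 0.0804]
ee_rot: [[0.103, 0.0, 0.995], [-0.995, 0.0, 0.103], [-0.0, -1.0, 0.0]]
wrist_force: [0.7, -0.4, 0.5]
opening: 0.19
time_s: 13.65
eef_pos: [0.4689, -0.0893, 0.0803]
ee_rot: [[-0.072, -0.0, 0.997], [-0.997, -0.0, -0.072], [0.0, -1.0, -0.0]]
wrist_force: [-1.0, -2.5, 0.1]
opening: 0.192
time_s: 14.15
eef_pos: [0.4697, -0.0578, 0.0803]
ee_rot: [[-0.244, -0.0, 0.97], [-0.97, -0.001, -0.244], [0.001, -1.0, -0.0]]
wrist_force: [-1.9, -3.3, 1.4]
opening: 0.191
time_s: 14.65
eef_pos: [0.4763, -0.0265, 0.0803]
ee_rot: [[-0.408, -0.0, 0.913], [-0.913, 0.0, -0.408], [0.0, -1.0, -0.0]]
wrist_force: [0.0, -1.0, 0.2]
opening: 0.187
time_s: 15.15
eef_pos: [0.4856, -0.0025, 0.0803]
ee_rot: [[-0.53, 0.0, 0.848], [-0.848, 0.0, -0.53], [-0.0, -1.0, 0.0]]
wrist_force: [-0.4, 0.4, -0.4]
opening: 0.189
[-0.0210658   0.0203688   0.17604621]
```

View pics/c8.png

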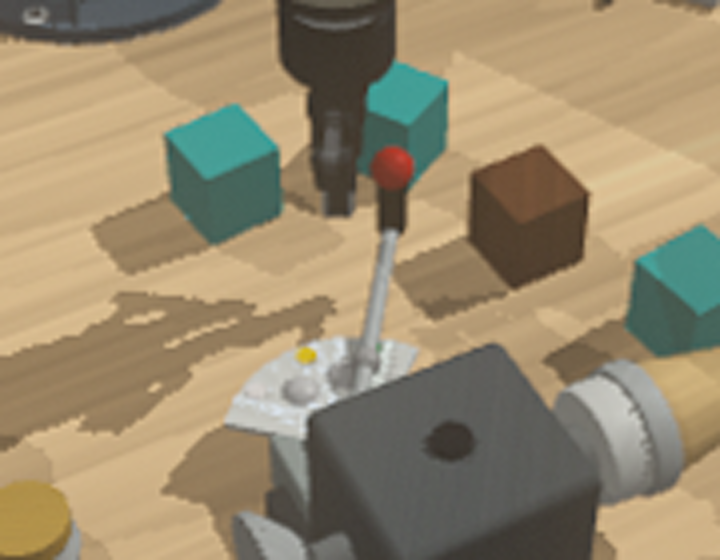

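The lever has snapped to the green mark, with the red ball at (392,167), well clear of the blank at (528,215). I'll back off, lift and check from the top view.

```bash
python3 -m inch '[10,0,0,0,0,0,15,0,0,0,0,0,15,0,0,0,0,0,0,-35,0,0,0,0,0,-35,0,0,0,0]'; python3 -m inch '[0,-35,0,0,0,0,0,-35,0,0,0,0,40,0,-20,0,0,0,40,0,-20,0,0,0,40,0,-20,0,0,0]';python3 -m inch '[40,0,-10,0,0,0,40,0,0,0,0,0,40,0,0,0,0,0,0,0,0,0,0,0,0,0,0,0,0,0]'
python3 - <<'E'
from h import *
t=snap('top','t9');s=snap('scene','s9')
a=cv2.imread('pics/t9.png')[130:280,190:410];b=cv2.imread('pics/s9.png')[170:320,180:400]
cv2.imwrite('pics/c9.png',cv2.resize(np.hstack([a,b]),None,fx=1.8,fy=1.8,interpolation=cv2.INTER_CUBIC))
h,S,v=cv2.split(cv2.cvtColor(t['frame'],cv2.COLOR_RGB2HSV))
red=(((h<6)|(h>174))&(S>170)&(v>90)).astype(np.uint8);k,l,st,ce=cv2.connectedComponentsWithStats(red)
for j in range(1,k):
    if st[j,4]>15:
        p=plane(t,[ce[j]],.112)[0]; d=p-[.646,-.078,.112]; print(p,'q',np.radians((212.1-np.degrees(np.arctan2(d[1],d[0]))%360)))
print('cup tin',plane(t,[[394,209],[383,175]],.06))
E
```

```text
time_s: 15.7
eef_pos: [0.462, -0.0382, 0.1507]
ee_rot: [[-0.532, -0.002, 0.847], [-0.847, 0.0, -0.532], [0.001, -1.0, -0.002]]
wrist_force: [1.1, 0.3, 0.6]
opening: 0.19
time_s: 16.2
eef_pos: [0.3472, -0.1078, 0.2202]
ee_rot: [[-0.53, 0.0, 0.848], [-0.848, -0.0, -0.53], [0.0, -1.0, 0.0]]
wrist_force: [-0.2, -1.3, 1.5]
opening: 0.192
time_s: 16.7
eef_pos: [0.2759, -0.2038, 0.2203]
ee_rot: [[-0.534, 0.0, 0.846], [-0.846, -0.0, -0.534], [-0.0, -1.0, 0.0]]
wrist_force: [0.3, 0.1, -0.1]
opening: 0.19
[0.5010869 0.0292192 0.112    ] q 1.1972474993332185
cup tin [[ 0.48742804 -0.30018008  0.06      ]
 [ 0.58825205 -0.27175082  0.06      ]]
```

View pics/c9.png

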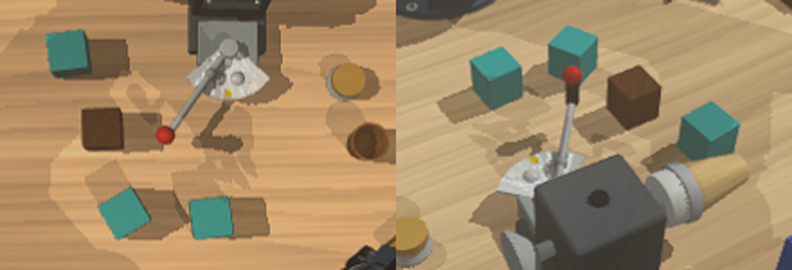

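View pics/t9.png

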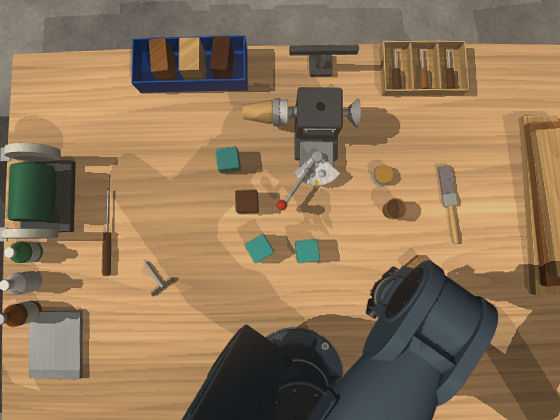

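The lever reads q≈1.20. The ball is at (282,205) and the blank at (247,202), apart and upright, and the bystanders are unmoved. I'm handing in.

```bash
python3 -c "
from bench import r
print(r.job_done())"
```

```text
the job is handed in; nothing more can be done
None
```

The lever is at its second stop and the blank stands clear of it; I handed the job in at about 17 s of the 56 s allowed. No verdict came back, so what follows rests on my own checks.

- **Blank:** I pushed it about 0.14 m along +y with the part-closed fingers low against its side. The wrist force readings stayed within about 2 N. In the last pictures it stands upright at about y = 0.13, well clear of the lever.
- **Lever:** I swung the grip from neutral past the first notch to the green mark with the fingers behind it, at about 5 N. From the red ball in the last top picture it measures about 1.20 rad.
- **Everything else:** By eye, the cup, tin, key, gouge, brush and turquoise blocks look unmoved in the last top view. The arm partly hid the cork block there, and the fingers never came near it.

No check failed. The two cameras disagreed by about 7 mm on the blank's starting x position, which did not matter for the push.

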